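# Start and tighten the lid knob of a filter housing

## Task

Two steel filter housings stand on the bench; on one the black bar knob stands proud of the lid because its thread has not caught. Turn that knob backwards (anticlockwise seen from above) until it clicks down onto the thread, then forwards (clockwise) until it stops, fully home and tight on the lid. Leave the other, already tight knob, the jug and the wash bottle as they are.

Things in the scene. Friction and masses are not known exactly. Their poses are not given: they have to be found in the camera images.
- housing: Housing to be closed: fixed upright steel pot, 148 mm across its lid, lid top 100 mm above the bench; a stub pipe points along its x axis. Origin on the knob's axis at bench level. A 16 mm steel stud stands up the axis to 176 mm; at the start it shows 8 mm above the knob (24 mm when tight), with an 18 mm gap between knob hub and lid (2 mm when tight).
- knob (a joint): Knob's angle, rad, growing clockwise from above (forwards); stops at -0.6 and 1.5. Starts at 0.35 to 0.75, resting on the thread's crest. Forwards from there it binds at 1.05. Backwards it leaves the crest near 0 (surely by -0.25) and drops 10 mm by its own weight if not held: the click. Then forwards it runs down 6 mm to its stop at 1.5, tight. Takes 0.06 N m; stays where left.
- knob_lift (a joint): Height of this knob along the stud, m: 0 on the crest, about -0.010 just after the click, about -0.016 when tight. It moves by itself with the turning, not by a motor.
- knob_center (a point): On the knob's axis, half-way up its bar, 157 mm above the bench at the start, 141 mm when tight. Black plastic knob, 0.35 kg: round hub 60 mm across, 36 mm high, with a straight bar across its top, 140 mm long (70 mm each way from the axis), 16 mm wide, 22 mm high. Beyond the hub the space under the bar is free.
- knob_arm (a point): Middle of one end face of that bar, 70 mm from the axis. At knob = 0 this arm points along the housing's x axis.
- tight_housing: The other housing, of the same shape, whose knob is already tight (its stud shows 24 mm above the knob). Origin on its axis at the bench. The two housings may stand either way round.
- tight_knob (a joint): Turning angle of the tight housing's knob, rad: 0 at the start; it would fall below 0 if loosened. Stiff (0.3 N m).
- tight_knob_center (a point): On the axis of the tight knob, half-way up its bar, 141 mm above the bench; the bar is as large as that of the other knob.
- wash_bottle: Blue plastic bottle with white cap, 66 mm across, 150 mm high, standing loose behind the housings. Origin at the centre of its foot.
- jug: White plastic jug with one handle, 100 mm across, 120 mm high, standing loose behind the housings. Origin at the centre of its foot.
Things that resemble listed ones, but are neither listed nor needed, are in the scene too. Leave any orange look-alike of the housing alone.

How it is judged:
On the way:
1. the knob has been turned backwards off the crest and has clicked down onto the thread (value of joint knob below 0.1 rad and value of joint knob_lift below -0.007 m), for 0.1 s.
At the end, for the whole second after the job is handed in: The knob is down the thread and within 0.14 rad of its tight stop (angle above 1.36 rad, height below -13.5 mm), at rest (slower than 0.1 rad/s), and the other knob is within 0.2 rad of where it was (value of joint knob above 1.36 rad and value of joint knob_lift below -0.0135 m and velocity of joint knob between -0.1 and 0.1 rad/s and value of joint tight_knob above -0.2 rad); the robot touches nothing.
It fails at once if the tight knob is loosened by more than 0.2 rad (value of joint tight_knob below -0.2 rad).
It fails at once if the wash bottle is moved by more than 40 mm (distance of wash_bottle from where it was at the start of the episode above 0.04 m).
It fails at once if the jug is moved by more than 40 mm (distance of jug from where it was at the start of the episode above 0.04 m).
It also fails if it takes over 48 s, if anything falls off the work surface, if the arm or the gripper's body presses on something with over 40 N, if the wrist force passes 120 N, or if a joint passes its speed limit or range.

## Robot

A 6-joint arm with a two-finger parallel gripper is mounted at the origin on the work surface. World frame = base frame: x ahead of the robot, y to its left, z up, the work surface at z = 0. Lengths are in m, angles in rad, forces in N, time in s.
With the tool pointing down it reaches from about 0.35 to 0.975 m from the base axis. Payload 7.1 kg.
Tool frame: the origin (TCP) lies between the finger pads; the fingertips stand ahead of it and the grasp point (between the pads) is the TCP (arm.tcp_to_tips is the z of the fingertips in the tool frame, in m); z points along the fingers, y is the line along which they close (so a half turn about z gives the same grasp; the last joint's range is limited). The gripper opens to 88 mm and grips with 3 to 60 N. Pads are 20 mm wide; open, the fingers measure 115 mm over their backs; the gripper's body (75 mm by 178 mm) begins 61 mm behind the grasp point.
Start: joints at [-1.22, 0.423, 1.63, -0, 1.089, -0.019], TCP at [0.226, -0.583, 0.242] pointing down, gripper open.
Joint ranges: [-3, 3], [-0.9, 2.11], [0.09, 2.58], [-1.31, 4.45], [0.11, 2.69], [-2.54, 2.54]. Speed limits (rad/s): [2.39, 2.39, 3.01, 3.14, 3.14, 3.14].

## Interface

Orientations are given as a 3x3 rotation matrix whose columns are the frame's x, y, z axes.
In Python, from cell import arm, get_image, camera_model gives the robot as it stands.
- The arm moves only by the tool jog_arm, never from a script. Its argument "moves" is a list of rows, each an object with "jaw": the opening in per cent of the stroke, from 0 (shut) to 100 (fully open); "xyz": the shift along the world's x, y, z in units of 30 mm (1.0 is 30 mm), a list of three; "roll": the turn about the world's z in units of 6 degrees (1.0 is 6 degrees). A call has 1 to 8 rows; each row shifts and turns the commanded pose from where the row before left it; what a row does not reach is not made up. A row lasts 1/12 s, in which the tool goes at most 41.7 mm and 7.16 degrees, less where a joint would pass 70% of its speed; a pose out of reach is approached as far as the arm can. A call is refused whole if a number of a shift passes 1 or a number of a turn 1, either way. A call with a gripper value outside its range is refused whole. The fingers move at their own pace and stop on an object; "force" is the grip in N (left out, the last holds). Time passes only in rows, so rows that do not move let the fingers close. It gives the time, the measured TCP pose, the force, the opening and the grip force at its end, in the units of the state.
- arm.get_obs(): the state, without advancing time (a new reading comes with each control period).
- get_image(name): name is "scene" or "top" or "wrist"; returns (picture, depth): 400x640x3 uint8, red, green, blue; 400x640 float32, m along the optical axis (not along the pixel's ray), 0 where there is no reading.
- camera_model(name): a dict with "K" (3x3 intrinsics, pixels), "rvec" (rotation vector, rad) and "tvec" (3), from world to camera coordinates, as OpenCV has them. Camera axes: x right, y down, z forward; pixel columns grow to the right and rows downward; lengths in m; the calibration is good to about 2 mm. A picture is of the moment at which its call begins: read the wrist's pose just before it. camera_model takes no time and is no camera call; for the wrist camera it gives the pose at the moment of the call.
- arm.hand_in(): hands the job in; it is judged then, once.
The state is a dict: "clock": time; "joints": joint angles; "qd": joint speeds; "effort": joint torques, N m; "tcp_pos": TCP position; "tcp_rot": TCP orientation; "force": force on the tool from outside, world axes, zero at the start; "ft_torque": the same for the moment, N m; "opening": finger opening in m; "grasp_force": force on a finger pad.
Only numpy, scipy, OpenCV 4.12 (cv2) and the standard library are available. Lean on these libraries where they do the work, as an engineer would, in place of code of your own. Each camera call takes 0.05 s, during which the arm holds its last target. There are 200 camera calls.

## Working session

There is one attempt and no reset: what is moved stays moved. The work goes in short steps, Python scripts to look and compute and a tool call to move; the robot and the scene stay as the last step left them, time stands still between calls to the robot, and variables do not carry over. Pictures are saved under pics/ and viewed, at most 10 in all, crops included, and the job is handed in when it is done.

Besides the shell and the picture viewer there is one more tool, called after "Emit:" by a JSON object that holds its "api" and its "payload". jog_arm: Moves the arm, as the interface text tells. Its arguments: {"type":"object","properties":{"moves":{"type":"array","items":{"type":"object","properties":{"jaw":{"type":"number"},"xyz":{"type":"array","items":{"type":"number"}},"roll":{"type":"number"}}}},"force":{"type":"number"}},"required":["moves"]}

```bash
mkdir -p pics; ls; cat > h.py <<'E'
import numpy as np, cv2
from cell import arm, get_image, camera_model
def cloud(name):
    m=camera_model(name); im,d=get_image(name)
    K=np.array(m["K"]);R=cv2.Rodrigues(np.array(m["rvec"],float))[0];t=np.array(m["tvec"]).ravel()
    v,u=np.mgrid[:400,:640]
    c=np.stack([(u-K[0,2])/K[0,0]*d,(v-K[1,2])/K[1,1]*d,d],-1)
    P=(c-t)@R; P[d==0]=np.nan
    return im,P
def save(im,n): cv2.imwrite('pics/'+n,im[...,::-1])
E
python3 - <<'E'
from h import *
for n in("top","scene"):
    im,P=cloud(n); save(im,n+'0.png'); np.save(n+'0.npy',P); np.save(n+'im0.npy',im)
E
```

```text
pics
```

View pics/top0.png

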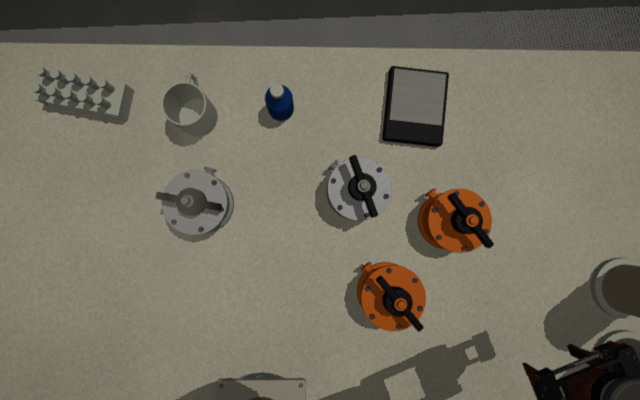

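View pics/scene0.png

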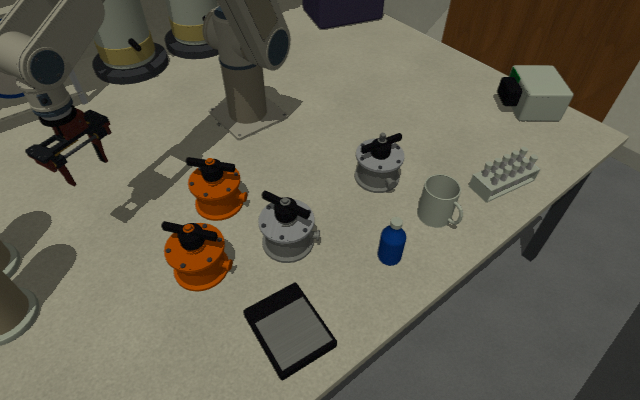

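The top picture shows steel housings at (195,202) and (362,187), and orange look-alikes at (456,220) and (392,297). The jug is at (185,103) and the bottle at (279,102). I'll measure the knob heights and enlarge both steel knobs.

```bash
python3 - <<'E'
from h import *
P=np.load('top0.npy'); im=np.load('topim0.npy')
for nm,(u,v) in dict(A=(195,202),B=(362,187)).items():
    s=P[v-45:v+45,u-45:u+45].reshape(-1,3); c=im[v-45:v+45,u-45:u+45].reshape(-1,3)
    lid=s[(abs(s[:,2]-.1)<.004)]; lc=(np.nanmin(lid,0)+np.nanmax(lid,0))/2
    cir=cv2.minEnclosingCircle(lid[:,:2].astype(np.float32))
    bar=s[(s[:,2]>.145)&(s[:,2]<.172)]; 
    print(nm,'lid',lc,cir,'zhist',np.histogram(s[:,2],np.arange(.09,.19,.004)))
    r=cv2.minAreaRect(bar[:,:2].astype(np.float32)); print(' bar',r,np.median(bar,0),cv2.boxPoints(r).round(3).tolist())
    st=s[s[:,2]>.171]; print(' stud',len(st),st.mean(0))
    low=s[(s[:,2]>.02)&(s[:,2]<.09)]; q=low[np.hypot(*(low[:,:2]-cir[0]).T)>.08]
    print(' pipe?',len(q),np.c_[q[np.argsort(-np.hypot(*(q[:,:2]-cir[0]).T))][:6]].round(3).tolist())
b=np.load('sceneim0.npy')
x=np.hstack([cv2.resize(b[120:200,335:425],(450,400),interpolation=2),cv2.resize(b[180:270,245:325],(350,400),interpolation=2)])
save(x,'crop1.png')
E
```

```text
A lid [0.53499806 0.14502005 0.09999999] ((0.533839762210846, 0.1449553668498993), 0.07400785386562347) zhist (array([  18,  443, 1762,  236,   10,    9,    9,    3,   13,    9,   14,
        223,  136,    7,  107,  315,   23,    7,    5,    1,   15,   40,
          3,    0]), array([0.09 , 0.094, 0.098, 0.102, 0.106, 0.11 , 0.114, 0.118, 0.122,
       0.126, 0.13 , 0.134, 0.138, 0.142, 0.146, 0.15 , 0.154, 0.158,
       0.162, 0.166, 0.17 , 0.174, 0.178, 0.182, 0.186]))
 bar ((0.5345097780227661, 0.1449948251247406), (0.13940899074077606, 0.025121575221419334), 75.3877182006836) [0.53414572 0.13784    0.15130944] [[0.5049999952316284, 0.08100000023841858], [0.5289999842643738, 0.07400000095367432], [0.5640000104904175, 0.20900000631809235], [0.5400000214576721, 0.2160000056028366]]
 stud 57 [0.53410791 0.14406384 0.17513904]
 pipe? 44 [[0.615, 0.11, 0.039], [0.616, 0.111, 0.053], [0.618, 0.117, 0.058], [0.62, 0.127, 0.058], [0.615, 0.113, 0.056], [0.614, 0.11, 0.05]]
B lid [ 0.56755622 -0.23022214  0.10000172] ((0.5675289630889893, -0.23027350008487701), 0.07401104271411896) zhist (
[... 176 characters left out ...]
09 , 0.094, 0.098, 0.102, 0.106, 0.11 , 0.114, 0.118, 0.122,
       0.126, 0.13 , 0.134, 0.138, 0.142, 0.146, 0.15 , 0.154, 0.158,
       0.162, 0.166, 0.17 , 0.174, 0.178, 0.182, 0.186]))
 bar ((0.5672187209129333, -0.23068581521511078), (0.1326284408569336, 0.05897176265716553), 0.9719211459159851) [ 0.56581359 -0.22712292  0.1646229 ] [[0.5, -0.20200000703334808], [0.5009999871253967, -0.26100000739097595], [0.6340000033378601, -0.2590000033378601], [0.6330000162124634, -0.20000000298023224]]
 stud 56 [ 0.56810399 -0.2297981   0.17477402]
 pipe? 41 [[0.69, -0.357, 0.026], [0.691, -0.356, 0.023], [0.69, -0.353, 0.024], [0.691, -0.351, 0.023], [0.622, -0.161, 0.056], [0.624, -0.164, 0.056]]
```

View pics/crop1.png

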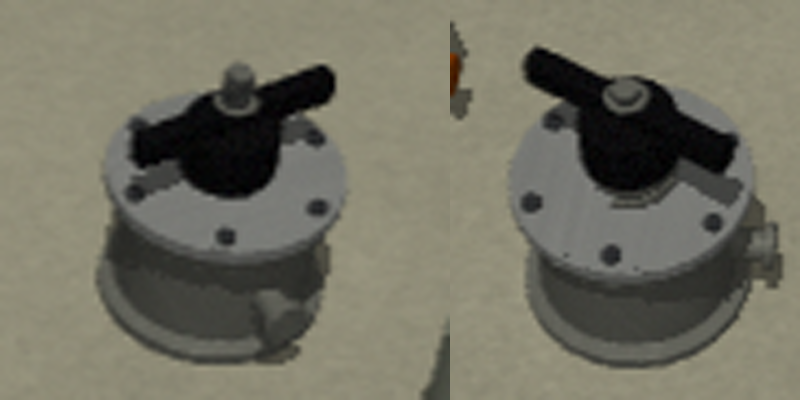

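The proud knob is on the steel housing at scene (285,210), top (362,187). Its stud barely shows, there is a gap under the hub, and its bar top is at 0.168 m. The one at scene (380,160) has a long stud and its bar top is at 0.152 m, so it is already tight.

```bash
python3 - <<'E'
from h import *
P=np.load('top0.npy'); S=np.load('scene0.npy')
c=np.array([.5678,-.2301])
for Q in(P,S):
    s=Q.reshape(-1,3); s=s[(abs(s[:,2]-.167)<.004)&(np.hypot(*(s[:,:2]-c).T)<.08)]
    r=cv2.minAreaRect(s[:,:2].astype(np.float32)); e=np.linalg.eigh(np.cov(s[:,:2].T))[1][:,1]; print(r,np.degrees(np.arctan(e[1]/e[0])))
for Q in(P,S):
    s=Q.reshape(-1,3); l=s[(s[:,2]>.04)&(s[:,2]<.08)&(np.hypot(*(s[:,:2]-c).T)<.11)&(np.hypot(*(s[:,:2]-c).T)>.077)]
    print('pipe',l.mean(0),np.degrees(np.arctan2(*(l.mean(0)[:2]-c)[::-1])))
    t=s[(s[:,2]>.18)&(s[:,0]>0.1)&(s[:,1]<.3)]; print('tall',np.unique((t[:,:3]*10).round()/10,axis=0).tolist())
o=arm.get_obs(); print(arm.tcp_to_tips,o['tcp_rot'],o['joints'],o['opening'],o['clock'])
E
```

```text
((0.5670685172080994, -0.2303289920091629), (0.13912351429462433, 0.024826448410749435), 16.491823196411133) 20.297744891759677
((0.5691416263580322, -0.2304784208536148), (0.1398194283246994, 0.02535392716526985), 15.516463279724121) 20.131441357421078
pipe [ 0.62609079 -0.17162661  0.05527139] 45.089597538063394
tall [[0.2, -0.7, 0.3], [0.2, -0.6, 0.2], [0.2, -0.6, 0.3], [0.2, -0.6, 0.4], [0.2, -0.6, 0.5], [0.2, -0.5, 0.2], [0.2, -0.5, 0.3], [0.2, -0.5, 0.4], [0.3, -0.7, 0.3], [0.3, -0.6, 0.2], [0.3, -0.6, 0.3], [0.3, -0.6, 0.4], [0.3, -0.6, 0.5], [0.3, -0.5, 0.5]]
pipe [ 0.63203838 -0.1764867   0.05269058] 39.84834744545997
tall [[0.1, -0.5, 0.6], [0.1, -0.1, 0.3], [0.1, -0.1, 0.4], [0.1, -0.1, 0.5], [0.1, 0.0, 0.2], [0.1, -0.0, 0.3], [0.1, 0.0, 0.4], [0.1, 0.0, 0.5], [0.1, 0.1, 0.2], [0.1, 0.1, 0.3], [0.1, 0.1, 0.4], [0.1, 0.1, 0.5], [0.2, -0.7, 0.3], [0.2, -0.6, 0.2], [0.2, -0.6, 0.3], [0.2, -0.6, 0.4], [0.2, -0.6, 0.5], [0.2, -0.6, 0.6], [0.2, -0.5, 0.2], [0.2, -0.5, 0.3], [0.2, -0.5, 0.4], [0.2, -0.5, 0.5], [0.2, -0.5, 0.6], [0.2, -0.4, 0.5], [0.2, -0.4, 0.6], [0.2, -0.1, 0.4], [0.2, -0.1, 0.5], [0.2, 0.0, 0.2], [0.2, 0.0, 0.3], [0.2, -0.0, 0.4], [0.2, -0.0, 0.5], [0.2, 0.1, 0.3], [0.2, 0.1, 0.4], [0.2, 0.1, 0.5], [0.3, -0.7, 0.3], [0.3, -0.6, 0.2], [0.3, -0.6, 0.3], [0.3, -0.6, 0.4], [0.3, -0.6, 0.5], [0.3, -0.6, 0.6], [0.3, -0.5, 0.5], [0.3, -0.5, 0.6], [0.6, -0.2, 0.2]]
0.019 [[ 9.32409057e-01  3.61404396e-01 -4.62145527e-04]
 [ 3.61404689e-01 -9.32408128e-01  1.31638436e-03]
 [ 4.48388473e-05 -1.39443026e-03 -9.99999027e-01]] [-1.22001292e+00  4.23782102e-01  1.63061491e+00  2.07131263e-05
  1.08859067e+00 -1.90002112e-02] 0.0879665801465893 0.1
```

Emit:
{"api": "jog_arm", "payload": {"moves": [{"xyz": [0.8,0.9,0.1]},{"xyz": [0.95,0.98,0]},{"xyz": [0.95,0.98,0]},{"xyz": [0.95,0.98,0]},{"xyz": [0.95,0.98,0]},{"xyz": [0.95,0.98,0]},{"xyz": [0.95,0.98,0]},{"xyz": [0.95,0.98,0]}], "force": 10}}

```text
invalid input
```

Emit:
{"api": "jog_arm", "payload": {"moves": [{"xyz": [0.8,0.9,0.1],"roll": 0,"jaw": 100},{"xyz": [0.95,0.98,0],"roll": 0,"jaw": 100},{"xyz": [0.95,0.98,0],"roll": 0,"jaw": 100},{"xyz": [0.95,0.98,0],"roll": 0,"jaw": 100},{"xyz": [0.95,0.98,0],"roll": 0,"jaw": 100},{"xyz": [0.95,0.98,0],"roll": 0,"jaw": 100},{"xyz": [0.95,0.98,0],"roll": 0,"jaw": 100},{"xyz": [0.95,0.98,0],"roll": 0,"jaw": 100}], "force": 10}}

```text
clock: 0.77
tcp_pos: [0.4503, -0.3481, 0.2445]
tcp_rot: [[0.932, 0.361, -0.0], [0.361, -0.932, 0.0], [-0.0, -0.0, -1.0]]
force: [0.6, -0.9, -0.4]
opening: 0.0878
grasp_force: 0.0
```

Emit:
{"api": "jog_arm", "payload": {"moves": [{"xyz": [0.95,0.96,0],"roll": 0,"jaw": 100},{"xyz": [0.95,0.96,0],"roll": 0,"jaw": 100},{"xyz": [0.95,0.96,0],"roll": 0,"jaw": 100},{"xyz": [0.9,0.91,0],"roll": 0,"jaw": 100},{"xyz": [0.2,0.2,0],"roll": -0.15,"jaw": 100},{"xyz": [0,0,0],"roll": 0,"jaw": 60},{"xyz": [0,0,0],"roll": 0,"jaw": 60}]}}

```text
clock: 1.35
tcp_pos: [0.5677, -0.2298, 0.2441]
tcp_rot: [[0.937, 0.349, -0.001], [0.349, -0.937, 0.0], [-0.001, -0.001, -1.0]]
force: [-1.2, -0.8, -0.7]
opening: 0.0776
grasp_force: 0.0
```

```bash
python3 - <<'E'
from h import *
im,P=cloud('wrist'); save(im,'w1.png'); o=arm.get_obs(); print(o['tcp_pos'],o['joints'],o['force'])
s=P.reshape(-1,3); c=np.array([.5678,-.2301]); s=s[(abs(s[:,2]-.167)<.005)&(np.hypot(*(s[:,:2]-c).T)<.085)]
print(len(s),cv2.minAreaRect(s[:,:2].astype(np.float32)))
E
```

```text
[ 0.56715261 -0.23049371  0.24422573] [-4.05271731e-01  4.02140614e-01  1.65641435e+00 -4.36833962e-04
  1.08419955e+00  8.11040830e-01] [-0.55459675 -0.43563349 -0.75651044]
4535 ((0.5744451880455017, -0.22599107027053833), (0.12490150332450867, 0.025424687191843987), 21.820968627929688)
```

View pics/w1.png

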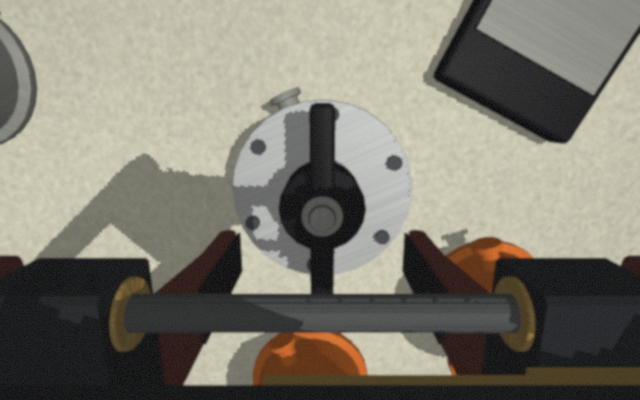

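The stud is at (321,217) and the bar is vertical at column 321, midway between the fingers at (235,250) and (408,250). The tool is centred and aligned, so I'll descend and close loosely around the bar.

Emit:
{"api": "jog_arm", "payload": {"moves": [{"xyz": [0,0,-0.8],"roll": 0,"jaw": 60},{"xyz": [0,0,-0.8],"roll": 0,"jaw": 60},{"xyz": [0,0,-0.6],"roll": 0,"jaw": 60},{"xyz": [0,0,-0.25],"roll": 0,"jaw": 50},{"xyz": [0,0,0],"roll": 0,"jaw": 35},{"xyz": [0,0,0],"roll": 0,"jaw": 24},{"xyz": [0,0,0],"roll": 0,"jaw": 24},{"xyz": [0,0,0],"roll": 0,"jaw": 24}]}}

```text
clock: 2.07
tcp_pos: [0.5675, -0.2314, 0.1727]
tcp_rot: [[0.939, 0.345, 0.001], [0.345, -0.939, 0.0], [0.001, 0.0, -1.0]]
force: [-1.6, 3.1, 6.9]
opening: 0.0235
grasp_force: 4.1
```

Emit:
{"api": "jog_arm", "payload": {"moves": [{"xyz": [0,0,0.2],"roll": 0,"jaw": 24},{"xyz": [0,0,0],"roll": 0,"jaw": 24},{"xyz": [0,0,0],"roll": 0,"jaw": 24}]}}

```text
clock: 2.32
tcp_pos: [0.5676, -0.2312, 0.1777]
tcp_rot: [[0.938, 0.346, 0.001], [0.346, -0.938, -0.0], [0.0, 0.001, -1.0]]
force: [-0.6, 0.1, -1.0]
opening: 0.0207
grasp_force: 0.0
```

Emit:
{"api": "jog_arm", "payload": {"moves": [{"xyz": [0,0,0],"roll": 0,"jaw": 15},{"xyz": [0,0,0],"roll": 0,"jaw": 15},{"xyz": [0,0,0],"roll": 1,"jaw": 15},{"xyz": [0,0,0],"roll": 1,"jaw": 15},{"xyz": [0,0,0],"roll": 1,"jaw": 15},{"xyz": [0,0,0],"roll": 1,"jaw": 15}], "force": 8}}

```text
clock: 2.82
tcp_pos: [0.5676, -0.2303, 0.177]
tcp_rot: [[0.712, 0.702, -0.001], [0.702, -0.712, 0.0], [-0.0, -0.001, -1.0]]
force: [-0.3, 0.1, -2.1]
opening: 0.0161
grasp_force: 8.0
```

Emit:
{"api": "jog_arm", "payload": {"moves": [{"xyz": [0,0,0],"roll": 1,"jaw": 15},{"xyz": [0,0,0],"roll": 1,"jaw": 15},{"xyz": [0,0,0],"roll": 1,"jaw": 15},{"xyz": [0,0,0],"roll": 0.9,"jaw": 15},{"xyz": [0,0,0],"roll": 0,"jaw": 15}]}}

```text
clock: 3.23
tcp_pos: [0.568, -0.2306, 0.1765]
tcp_rot: [[0.377, 0.926, 0.0], [0.926, -0.377, -0.0], [-0.0, 0.0, -1.0]]
force: [2.8, -0.9, -4.9]
opening: 0.0159
grasp_force: 8.0
```

Emit:
{"api": "jog_arm", "payload": {"moves": [{"xyz": [0,0,0],"roll": 0,"jaw": 40},{"xyz": [0,0,0],"roll": 0,"jaw": 40},{"xyz": [0,0,0],"roll": 0,"jaw": 40},{"xyz": [0,0,0],"roll": 0,"jaw": 40},{"xyz": [0,0,0],"roll": 0,"jaw": 40}]}}

```text
clock: 3.65
tcp_pos: [0.5679, -0.2302, 0.1773]
tcp_rot: [[0.38, 0.925, -0.0], [0.925, -0.38, 0.0], [-0.0, -0.0, -1.0]]
force: [-0.2, 0.0, 0.3]
opening: 0.0352
grasp_force: 0.0
```

```bash
cat > look.py <<'E'
from h import *
c=np.array([.5678,-.2301])
for n in ('scene','wrist'):
    im,P=cloud(n); k=(im.max(-1)<60); s=P[k&np.isfinite(P[...,2])]
    r=np.hypot(*(s[:,:2]-c).T); a=s[(r<.072)&(r>.034)&(s[:,2]>.125)&(s[:,2]<.172)]
    z=np.percentile(a[:,2],80) if len(a) else 0; a=a[abs(a[:,2]-z)<.004]
    e=np.linalg.eigh(np.cov((a[:,:2]).T))[1][:,1] if len(a)>5 else [1,0]
    print(n,len(a),z,np.degrees(np.arctan2(e[1],e[0])), a.mean(0) if len(a) else '')
o=arm.get_obs();print(o['clock'],o['tcp_pos'],o['opening'],o['force'])
E
python3 look.py
```

```text
scene 107 0.15724688506798118 67.57988623602128 [ 0.56624773 -0.24156968  0.15683922]
wrist 3600 0.15790465606166504 67.92190229546512 [ 0.57643212 -0.20810336  0.15719763]
3.75 [ 0.56788697 -0.23020856  0.17726636] 0.03525135356258845 [ 0.16173696  0.17607596 -0.42333449]
```

The click has happened: the bar top is at 0.158 m, 10 mm lower, with the bar at 67.8° (knob about -0.4). Next I'll lower the tool, grip and turn forwards.

Emit:
{"api": "jog_arm", "payload": {"moves": [{"xyz": [0,0,-0.33],"roll": 0,"jaw": 40},{"xyz": [0,0,0],"roll": 0,"jaw": 15},{"xyz": [0,0,0],"roll": 0,"jaw": 15},{"xyz": [0,0,0],"roll": 0,"jaw": 15},{"xyz": [0,0,-0.011],"roll": -1,"jaw": 15},{"xyz": [0,0,-0.011],"roll": -1,"jaw": 15},{"xyz": [0,0,-0.011],"roll": -1,"jaw": 15},{"xyz": [0,0,-0.011],"roll": -1,"jaw": 15}], "force": 8}}

```text
clock: 4.42
tcp_pos: [0.568, -0.2301, 0.1666]
tcp_rot: [[0.726, 0.687, 0.0], [0.687, -0.726, 0.0], [0.0, -0.0, -1.0]]
force: [-2.3, 1.6, 7.3]
opening: 0.0168
grasp_force: 8.4
```

Emit:
{"api": "jog_arm", "payload": {"moves": [{"xyz": [0,0,-0.011],"roll": -1,"jaw": 15},{"xyz": [0,0,-0.011],"roll": -1,"jaw": 15},{"xyz": [0,0,-0.011],"roll": -1,"jaw": 15},{"xyz": [0,0,-0.011],"roll": -1,"jaw": 15},{"xyz": [0,0,-0.011],"roll": -1,"jaw": 15},{"xyz": [0,0,-0.011],"roll": -1,"jaw": 15}]}}

```text
clock: 4.92
tcp_pos: [0.5678, -0.2297, 0.1645]
tcp_rot: [[0.992, 0.129, -0.0], [0.129, -0.992, 0.001], [-0.0, -0.001, -1.0]]
force: [-1.8, 3.6, 6.1]
opening: 0.0171
grasp_force: 8.3
```

Emit:
{"api": "jog_arm", "payload": {"moves": [{"xyz": [0,0,0.05],"roll": -1,"jaw": 15},{"xyz": [0,0,-0.011],"roll": -1,"jaw": 15},{"xyz": [0,0,-0.011],"roll": -1,"jaw": 15},{"xyz": [0,0,-0.011],"roll": -1,"jaw": 15},{"xyz": [0,0,-0.011],"roll": -1,"jaw": 15},{"xyz": [0,0,-0.011],"roll": -1,"jaw": 15}]}}

```text
clock: 5.42
tcp_pos: [0.5678, -0.2293, 0.1633]
tcp_rot: [[0.878, -0.479, -0.001], [-0.479, -0.878, 0.001], [-0.001, -0.001, -1.0]]
force: [0.9, 2.9, -1.8]
opening: 0.0168
grasp_force: 7.8
```

Emit:
{"api": "jog_arm", "payload": {"moves": [{"xyz": [0,0,0],"roll": -0.8,"jaw": 15},{"xyz": [0,0,0],"roll": -0.6,"jaw": 15},{"xyz": [0,0,0],"roll": 0,"jaw": 15}]}}

```text
clock: 5.67
tcp_pos: [0.5679, -0.2292, 0.1633]
tcp_rot: [[0.8, -0.6, -0.0], [-0.6, -0.8, 0.002], [-0.001, -0.001, -1.0]]
force: [2.6, 5.0, -5.4]
opening: 0.0165
grasp_force: 7.8
```

```bash
python3 look.py; python3 -c "
from h import *
print(arm.get_obs()['ft_torque'],arm.get_obs()['joints'])"
```

```text
scene 99 0.1551015145395254 146.5466777251202 [ 0.58676428 -0.24257191  0.1539998 ]
wrist 4164 0.15424906492451884 146.37372094225555 [ 0.58532246 -0.24058518  0.15354775]
5.7667 [ 0.56789339 -0.22918239  0.16328785] 0.016588719014145246 [ 2.34464151  5.08071664 -4.33844607]
[ 0.87224073 -0.41872682  0.11046497] [-4.03658382e-01  5.01125151e-01  1.71139093e+00  1.70444302e-03
  9.30099631e-01  1.80504860e+00]
```

Emit:
{"api": "jog_arm", "payload": {"moves": [{"xyz": [0,0,0],"roll": 0,"jaw": 26},{"xyz": [0,0,-0.07],"roll": 0,"jaw": 26},{"xyz": [0,0,0],"roll": 0,"jaw": 15},{"xyz": [0,0,0],"roll": 0,"jaw": 15},{"xyz": [0,0,0],"roll": -0.6,"jaw": 15},{"xyz": [0,0,0],"roll": -0.6,"jaw": 15},{"xyz": [0,0,0],"roll": 0,"jaw": 15},{"xyz": [0,0,0],"roll": 0,"jaw": 15}], "force": 15}}

```text
clock: 6.43
tcp_pos: [0.5685, -0.2294, 0.1616]
tcp_rot: [[0.72, -0.693, 0.001], [-0.693, -0.72, 0.001], [-0.0, -0.002, -1.0]]
force: [3.8, 5.3, -1.8]
opening: 0.0161
grasp_force: 14.8
```

```bash
python3 look.py; python3 -c "
from h import *
print(arm.get_obs()['ft_torque'],arm.get_obs()['joints'])"
```

```text
scene 73 0.15343181080959856 140.9461709697444 [ 0.60243525 -0.26094481  0.15248155]
wrist 4108 0.15256513170663924 137.6939499275608 [ 0.58311069 -0.24281167  0.15184765]
6.5333 [ 0.56850682 -0.22937197  0.16165638] 0.01608003032462527 [ 4.45780132  5.51815611 -2.45818565]
[ 0.94591109 -0.55349052  0.04445433] [-0.40365459  0.50356125  1.71179766  0.00198679  0.92574542  1.93195369]
```

Emit:
{"api": "jog_arm", "payload": {"moves": [{"xyz": [0,0,0],"roll": -0.6,"jaw": 15},{"xyz": [0,0,0],"roll": -0.6,"jaw": 15},{"xyz": [0,0,0],"roll": 0,"jaw": 15},{"xyz": [0,0,0],"roll": 0,"jaw": 15}]}}

```text
clock: 6.87
tcp_pos: [0.568, -0.2295, 0.1614]
tcp_rot: [[0.629, -0.777, -0.0], [-0.777, -0.629, 0.001], [-0.001, -0.001, -1.0]]
force: [2.6, 4.2, -2.7]
opening: 0.0176
grasp_force: 16.2
```

```bash
python3 look.py; python3 -c "
from h import *
print(arm.get_obs()['ft_torque'],arm.get_obs()['joints'])"
```

```text
scene 71 0.15253005321573496 137.4475856573922 [ 0.60638515 -0.2649104   0.15161454]
wrist 4100 0.15224927160817148 137.1317033277627 [ 0.58285154 -0.24312374  0.15154049]
6.9667 [ 0.56800693 -0.22951675  0.16142239] 0.0175674159775303 [ 2.23425283  4.93404922 -3.69456127]
[ 0.93933922 -0.43277558  0.42335203] [-4.03888703e-01  5.03704732e-01  1.71222544e+00  1.18515935e-03
  9.26118228e-01  2.05652423e+00]
```

The bar now stays at -42.9° while the tool has gone on to -51°, and the moment has risen to 0.42 N m. The bar top is at 0.152 m, so the knob is on its stop. I'll release and lift.

Emit:
{"api": "jog_arm", "payload": {"moves": [{"xyz": [0,0,0],"roll": 0,"jaw": 50},{"xyz": [0,0,0],"roll": 0,"jaw": 50},{"xyz": [0,0,0],"roll": 0,"jaw": 50},{"xyz": [0,0,0.5],"roll": 0,"jaw": 50},{"xyz": [0,0,0.9],"roll": 0,"jaw": 50},{"xyz": [0,0,0.9],"roll": 0,"jaw": 50},{"xyz": [0,0,0.9],"roll": 0,"jaw": 50},{"xyz": [0,0,0],"roll": 0,"jaw": 50}]}}

```text
clock: 7.63
tcp_pos: [0.5705, -0.2318, 0.2637]
tcp_rot: [[0.628, -0.778, 0.009], [-0.778, -0.628, -0.004], [0.009, -0.004, -1.0]]
force: [1.0, -0.7, 0.9]
opening: 0.0441
grasp_force: 0.0
```

```bash
python3 look.py; python3 - <<'E'
from h import *
im,P=cloud('scene'); save(im,'s2.png')
E
```

```text
scene 119 0.15265231941756446 137.37525562249465 [ 0.57412683 -0.23480189  0.15155986]
wrist 1796 0.15208664512232242 137.54380876335082 [ 0.57254899 -0.23355238  0.15137404]
7.7333 [ 0.56840145 -0.23080229  0.25912073] 0.043582279708330104 [-0.9566389  -0.05448289  0.06566972]
```

View pics/s2.png

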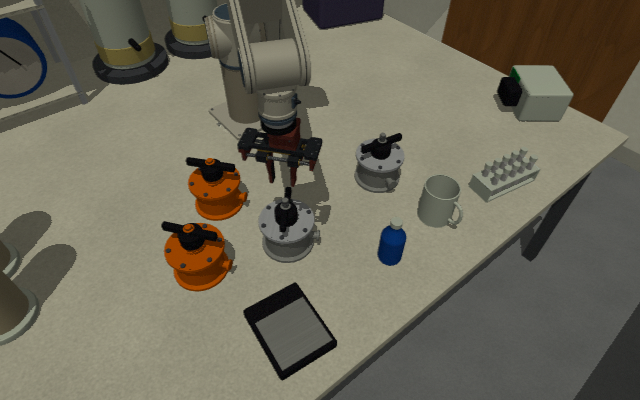

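The gripper is clear of the knob at scene (287,213), whose stud now stands tall. The jug, the bottle and the other knob at (380,143) are where they were. Handing in.

```bash
python3 -c "
from cell import arm
print(arm.hand_in())"
```

```text
the job is handed in; nothing more can be done
None
```

The loose knob clicked down onto its thread and was turned to its tight stop (bar top 152 mm above the bench, where a tight knob sits); the other knob, jug and bottle were left alone, and the job is handed in, with no verdict reported.

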